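Load a dye pot into the spring dispenser

ROBOT

A 7-joint arm with a two-finger parallel gripper is mounted at the origin on the work surface. World frame = base frame: x ahead of the robot, y to its left, z up, the work surface at z = 0. Lengths are in m, angles in rad, forces in N, time in s.
With the tool pointing down it reaches from about 0.35 to 0.9 m from the base axis. Payload 7.2 kg.
Tool frame: the origin (TCP) lies on the centre line of the jaws, within the pads' length; the fingertips stand bot.nose_length ahead of it and the grasp point (between the pads) lies 6 mm ahead of it (bot.nose_length is the distance from the TCP to the fingertips, in m); z points along the fingers, y is the line along which they close (so a half turn about z gives the same grasp; the last joint's range is limited). The gripper opens to 85 mm and grips with 20 to 120 N. Pads are 22 mm wide; open, the fingers measure 114 mm over their backs; the gripper's body (76 mm by 85 mm) begins 54 mm behind the grasp point. The pads swing forward as they close: fully open they stand 13 mm farther back than shut.
Start: joints at [1.206, 0.411, -0.013, 1.596, 0.006, 1.134, -0.082], TCP at [0.183, -0.598, 0.256] pointing down, gripper open.
Joint ranges: [-2.95, 2.95], [-0.29, 1.99], [-1.47, 1.44], [0.14, 2.54], [-1.03, 4.17], [0.13, 1.85], [-2.86, 2.86]. Speed limits (rad/s): [2.39, 2.39, 3.01, 3.01, 3.14, 3.14, 3.14].

INTERFACE

Orientations are given as a unit quaternion [x, y, z, w].
In Python, from cell import bot gives the robot as it stands.
- The arm moves only by the tool send_rows, never from a script. Its argument "deltas" is a list of rows, each a list of 3 entries, a list of its own where there are three numbers: the shift along the world's x, y, z in mm, then the turn, a rotation vector about the world's x, y, z in rad, then the finger opening in mm, from 0 to 85.4. A call has exactly 10 rows; each row shifts and turns the commanded pose from where the row before left it; what a row does not reach is not made up. A row lasts 1/8 s, in which the tool goes at most 62.5 mm and 10.7 degrees, less where a joint would pass 70% of its speed; a pose out of reach is approached as far as the arm can. A call is refused whole if a number of a shift passes 62.5 or a number of a turn 0.188, either way. A call with a gripper value outside its range is refused whole. The fingers move at their own pace and stop on an object; "squeeze" is the grip in N (left out, the last holds). Time passes only in rows, so rows that do not move let the fingers close, or fill a call up. It gives the time, the measured TCP pose, the force, the opening and the grip force at its end, in the units of the state.
- bot.sense(): the state, without advancing time (a new reading comes with each control period).
- bot.grab_frame(name): name is "scene" or "top" or "wrist"; returns a dict with "color" (420x560x3 uint8, blue, green, red), "fx", "fy", "cx", "cy" (pixels), "pose" (4x4, takes a point from camera to world coordinates). Camera axes: x right, y down, z forward; pixel columns grow to the right and rows downward; lengths in m; the calibration is good to about 2 mm. A picture is of the moment at which its call begins. There is no depth.
- bot.job_done(): hands the job in; it is judged then, once.
The state is a dict: "t": time; "qpos": joint angles; "qd": joint speeds; "joint_efforts": joint torques, N m; "position": TCP position; "tcp_rot": TCP orientation; "contact_force": force on the tool from outside, world axes, zero at the start; "moment": the same for the moment, N m; "grip_width": opening from 0.0 (shut) to 1.0 (fully open); "finger_force": force on a finger pad.
Only numpy, scipy, OpenCV 4.12 (cv2) and the standard library are available. Lean on these libraries where they do the work, as an engineer would, in place of code of your own. Each camera call takes 0.05 s, during which the arm holds its last target. There are 200 camera calls.

TASK

On the tie-dye table, load the free-standing blue-lidded dye pot into the white spring dispenser: set it upright on top of the blue pot already in the tube, then press it down against the spring until its lid is level with the tube's rim, and let go.

Things in the scene. Friction and masses are not known exactly. Their poses are not given: they have to be found in the camera images.
- pot_blue: The pot to load, standing free on the table: a closed round plastic pot, 56 mm across and 45 mm tall (150 g), white below with a flat blue lid over its upper 22 mm. Origin: centre of its underside; z up through the lid. Pots of the same shape with a red and a yellow lid stand nearby and are not wanted.
- pot_loaded: The same kind of blue-lidded pot, already standing upright in the dispenser on the spring platform, its lid at the start 10 to 20 mm below the rim. Origin: centre of its underside. The new pot stands on this one's lid, 45 mm above this origin, and so at first stands 25 to 35 mm proud of the rim.
- rim (a point): Centre of the dispenser's mouth, at the height of its rim (130 mm above the table), z up. The dispenser is an upright white round tube fixed to the table, with a blue stripe on the side towards the robot and a dark foot 110 mm across. Inner diameter 68 mm, widening in the top 12 mm to about 84 mm at the mouth (outside 94 mm at the rim): the fingers cannot go down beside a pot in the tube, so hold the pot by its lid and press with the closed fingers on the middle of the lid.
- platform (a joint): Depth of the dispenser's spring platform in m: 0 with the platform 5 mm below the rim, growing as it sinks, stop at 0.093. It starts at 0.050 to 0.060 under the loaded pot; with both pots in and the upper lid level with the rim it reads 0.085. Its slide is stiff with friction: it does not sink under the weight of the pots, takes about 6 to 9 N to push down, and stays where it is left under them.
Not all that is in view belongs to the job. What is shaped like the pot_blue but turquoise is not meant.

How it is judged:
By the outcome, as a careful person would: the job done as asked, in the order asked, and still so for the second after the job is handed in, with the robot touching nothing.
It also fails if it takes over 35 s, if anything falls off the work surface, if the arm or the gripper's body presses on something with over 40 N, if the wrist force passes 120 N, or if a joint passes its speed limit or range.

## Working session

There is one attempt and no reset: what is moved stays moved. The work goes in short steps, Python scripts to look and compute and a tool call to move; the robot and the scene stay as the last step left them, time stands still between calls to the robot, and variables do not carry over. Pictures are saved under pics/ and viewed, at most 10 in all, crops included, and the job is handed in when it is done.

Besides the shell and the picture viewer there is one more tool, called as name(argument=value, ...) on one line, values as JSON. send_rows: Moves the arm, as the interface text tells. Its arguments: {"type":"object","properties":{"deltas":{"type":"array","items":{"type":"array"}},"squeeze":{"type":"number"}},"required":["deltas"]}

```bash
mkdir -p pics; ls; python3 - <<'E'
from cell import bot
import cv2,numpy as np
s=bot.sense();print(s['t'],s['position'],s['tcp_rot'],s['contact_force'],s['grip_width'],bot.nose_length)
ims=[]
for n in("scene","top"):
    f=bot.grab_frame(n);cv2.imwrite(f'pics/{n}0.png',f['color']);print(n,f['fx'],f['fy'],f['cx'],f['cy'],np.round(f['pose'],4).tolist())
    np.savez(f'{n}.npz',**f)
E
```

```text
pics
0.0 [ 0.1826145  -0.59723802  0.25544641] [ 9.89006598e-01  1.47869150e-01 -1.77327084e-04 -7.94455541e-04] [ 0.16588227  0.03667144 -0.14899218] 0.9990051402695118 0.025
scene 396.03139411909586 396.03139411909586 281.9066935103013 203.8452530533563 [[0.6795, 0.5357, -0.5013, 0.8436], [0.7337, -0.4963, 0.4642, -0.2987], [-0.0002, -0.6832, -0.7302, 0.5808], [0.0, 0.0, 0.0, 1.0]]
top 423.89578221487596 423.89578221487596 279.5629942755964 221.72994460447495 [[-0.1552, -0.9661, 0.2064, 0.3818], [-0.9879, 0.1526, -0.0286, 0.0175], [-0.0038, -0.2084, -0.978, 0.7214], [0.0, 0.0, 0.0, 1.0]]
```

View pics/scene0.png

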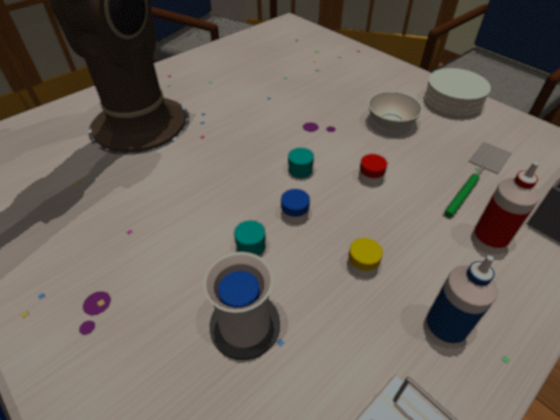

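View pics/top0.png

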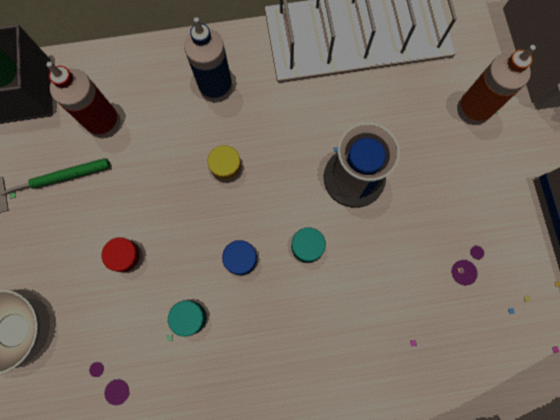

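Blue lids: scene (295,203) / top (240,257) stands free on the table and is the one meant. The one at scene (239,288) / top (367,155) is in the tube. The lids at top (308,245) and (186,318) are turquoise, and red and yellow are at (120,254) and (224,163); none of these are wanted. Next I measure the positions and confirm with one crop.

```bash
cat > h.py <<'E'
import numpy as np,cv2
def ray(f,u,v,z):
    P=f['pose'];d=P[:3,:3]@np.array([(u-f['cx'])/f['fx'],(v-f['cy'])/f['fy'],1.]);o=P[:3,3]
    return o+d*(z-o[2])/d[2]
def proj(f,p):
    P=f['pose'];c=P[:3,:3].T@(np.array(p)-P[:3,3]);return c[:2]/c[2]*f['fx']+[f['cx'],f['cy']]
def blobs(f,lo=(105,110,40),hi=(130,255,255),amin=150):
    m=cv2.inRange(cv2.cvtColor(f['color'],cv2.COLOR_BGR2HSV),lo,hi)
    n,l,st,c=cv2.connectedComponentsWithStats(m)
    return [(c[i],st[i],(l==i)) for i in range(1,n) if st[i][4]>amin]
def circ(f,m,z):
    "fit a circle to the mask's outline cast on the plane z"
    c=max(cv2.findContours(m.astype(np.uint8),0,cv2.CHAIN_APPROX_NONE)[0],key=len)[:,0]
    p=np.array([ray(f,u,v,z)[:2] for u,v in c],np.float32)*1000
    (x,y),r=cv2.minEnclosingCircle(p);return round(x,1),round(y,1),round(r,1)
E
python3 - <<'E'
from h import *
for n in("scene","top"):
    f=dict(np.load(f'{n}.npz'))
    for c,s,m in blobs(f):
        print(n,c.round(1),s, 'z45',circ(f,m,.045),'z115',circ(f,m,.115))
    for nm,lo,hi in(("turq",(75,100,40),(95,255,255)),("yel",(22,120,60),(32,255,255)),("red",(0,150,60),(8,255,255))):
        for c,s,m in blobs(f,lo,hi): print(' ',nm,c.round(),circ(f,m,.045))
t=dict(np.load('top.npz'))['color'];s=dict(np.load('scene.npz'))['color']
a=cv2.resize(t[210:290,190:350],None,fx=4,fy=4,interpolation=2);b=cv2.resize(s[160:240,215:375],None,fx=4,fy=4,interpolation=2)
r=cv2.resize(t[115:215,300:420],None,fx=2.4,fy=2.4,interpolation=2)
cv2.imwrite('pics/crop.png',cv2.resize(np.vstack([a,b]),(560,560)))
cv2.imwrite('pics/rim.png',cv2.resize(t[110:220,300:420],None,fx=5,fy=5,interpolation=2))
E
```

```text
scene [294.9 202.2] [282 189  27  27 609] z45 (487.2, 62.3, 34.1) z115 (533.8, 15.2, 29.6)
scene [238.3 288.6] [ 218  271   41   36 1205] z45 (561.5, -128.2, 33.1) z115 (598.4, -150.5, 28.8)
  turq [301. 162.] (415.4, 150.3, 46.1)
  turq [250. 237.] (497.4, -49.7, 38.6)
  yel [365. 253.] (652.5, 67.6, 33.6)
  red [373. 163.] (520.0, 258.4, 29.3)
top [367.1 154.6] [349 138  37  35 999] z45 (616.0, -166.3, 31.3) z115 (591.8, -147.3, 28.0)
top [239.1 257.1] [223 241  34  34 892] z45 (477.6, 70.9, 27.4) z115 (467.7, 65.3, 24.6)
  turq [308. 244.] (481.1, -41.8, 27.5)
  turq [185. 318.] (396.2, 166.4, 27.4)
  yel [223. 160.] (644.4, 74.6, 27.3)
  red [118. 254.] (512.6, 261.9, 27.6)
```

View pics/crop.png

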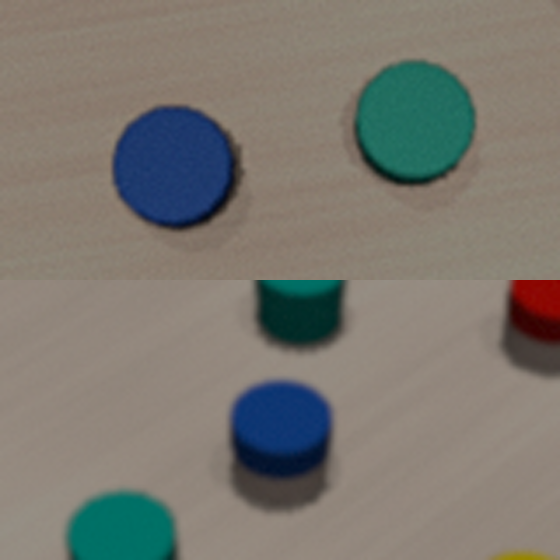

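View pics/rim.png

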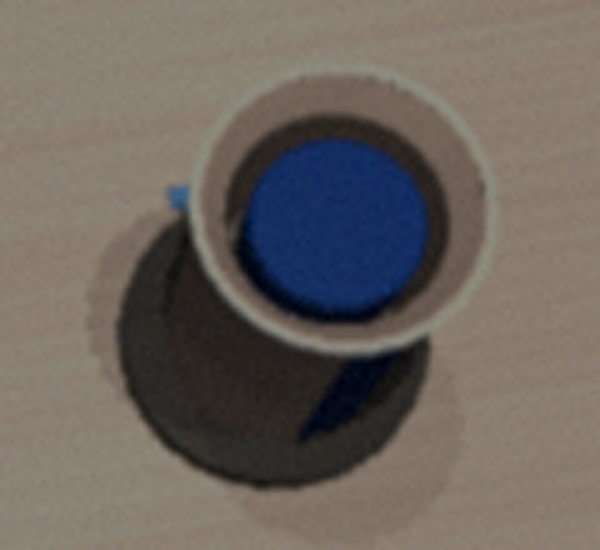

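The crop confirms it: white body with a blue lid, at about (478, 71) mm. Both views agree to within their skirt bias, and the top view gives a radius of 27.4 mm against the true 28. I'll set out now.

send_rows(deltas=[[[15,34,0],[0,0,0],85],[[25,57,0],[0,0,0],85],[[25,57,0],[0,0,0],85],[[25,57,0],[0,0,0],85],[[25,57,0],[0,0,0],85],[[25,57,0],[0,0,0],85],[[25,57,0],[0,0,0],85],[[25,57,0],[0,0,0],85],[[25,57,0],[0,0,0],85],[[25,57,0],[0,0,0],85]], squeeze=40)

```text
t: 1.35
position: [0.4231, -0.0489, 0.2564]
tcp_rot: [0.989, 0.148, 0.0, 0.0]
contact_force: [0.7, -0.8, 0.7]
grip_width: 0.997
finger_force: 0.0
```

send_rows(deltas=[[[20,50,-15],[0,0,0],85],[[20,40,-25],[0,0,0],85],[[12,25,-25],[0,0,0],85],[[3,5,-20],[0,0,0],85],[[0,0,-15],[0,0,0],85],[[0,0,0],[0,0,0],85],[[0,0,0],[0,0,0],85],[[0,0,0],[0,0,0],85],[[0,0,0],[0,0,0],85],[[0,0,0],[0,0,0],85]])

```text
t: 2.6
position: [0.4779, 0.0692, 0.1566]
tcp_rot: [0.989, 0.148, 0.0, 0.0]
contact_force: [0.0, 0.5, 0.1]
grip_width: 0.993
finger_force: 0.0
```

```bash
python3 - <<'E'
from h import *
from cell import bot
s=bot.sense();print(s['t'],s['position'],s['contact_force'])
f=bot.grab_frame('wrist');cv2.imwrite('pics/w1.png',f['color'])
for c,st,m in blobs(f): print(c.round(1),st,circ(f,m,.045))
g=dict(np.load('top.npz'))
for n,us in(('top',[(338,152.5),(399,151.5),(368,123),(371,181)]),):
    p=np.array([ray(g,u,v,.13) for u,v in us])*1000;print(p.round(1))
# ellipse of tentative rim reprojected, find bright ring edge in top view
def fit(g,x0,y0):
    import scipy.optimize as so
    im=cv2.GaussianBlur(cv2.cvtColor(g['color'],6).astype(np.float32),(3,3),0)
    a=np.linspace(0,2*np.pi,180,endpoint=False)
    def sc(q):
        P=np.array([proj(g,(q[0]+q[2]*np.cos(t),q[1]+q[2]*np.sin(t),.13)) for t in a],np.float32)
        return -cv2.remap(im,P[:,0:1],P[:,1:2],1).mean()
    r=so.minimize(lambda q:sc(q),[x0,y0,.0445],method='Nelder-Mead',options=dict(initial_simplex=[[x0,y0,.0445],[x0+.006,y0,.0445],[x0,y0+.006,.0445],[x0,y0,.042]]))
    return (r.x*1000).round(1),r.fun
print(fit(g,.593,-.148),fit(dict(np.load('scene.npz')),.593,-.148))
E
```

```text
2.6 [0.4778967  0.06920873 0.15662313] [0.00104855 0.47887642 0.08351133]
[281.6 205.2] [ 241  162   82   85 5302] (483.6, 72.4, 29.4)
[[ 596.5 -101.3  130. ]
 [ 583.9 -190.5  130. ]
 [ 635.5 -154.3  130. ]
 [ 545.8 -140.6  130. ]]
(array([ 593.1, -146.7,   44.2]), np.float64(-129.59730529785156)) (array([ 595.6, -148.6,   44.1]), np.float64(-135.6916046142578))
```

View pics/w1.png

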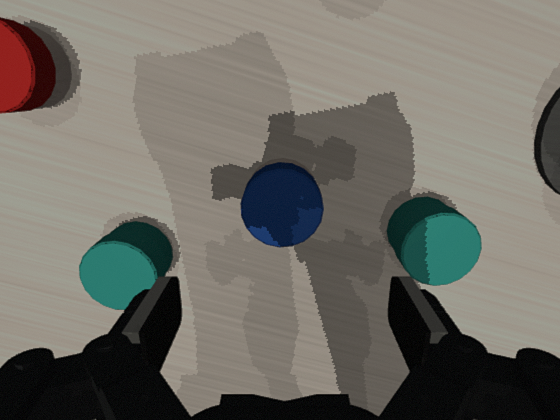

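The wrist view shows the blue lid at (282,205), between the two turquoise pots at (118,273) and (440,248). It places the lid at about (482,72), close to the first estimate. The rim is at about (594,-147.5), and its fitted radius of 44 mm fits between 42 and 47. Now I descend and grip the lid.

send_rows(deltas=[[[2,2,-20],[0,0,0],85],[[0,0,-25],[0,0,0],85],[[0,0,-25],[0,0,0],85],[[0,0,-20],[0,0,0],85],[[0,0,-12],[0,0,0],85],[[0,0,-4],[0,0,0],85],[[0,0,0],[0,0,0],85],[[0,0,0],[0,0,0],50],[[0,0,0],[0,0,0],50],[[0,0,0],[0,0,0],50]], squeeze=40)

```text
t: 3.9
position: [0.4802, 0.0714, 0.0513]
tcp_rot: [0.989, 0.148, 0.001, 0.0]
contact_force: [-2.7, 0.3, 8.7]
grip_width: 0.634
finger_force: 40.9
```

send_rows(deltas=[[[0,0,0],[0,0,0],45],[[0,0,0],[0,0,0],45],[[0,0,0],[0,0,0],45],[[0,0,0],[0,0,0],45],[[0,0,0],[0,0,0],45],[[0,0,5],[0,0,0],45],[[0,0,10],[0,0,0],45],[[0,0,10],[0,0,0],45],[[0,0,0],[0,0,0],45],[[0,0,0],[0,0,0],45]])

```text
t: 5.15
position: [0.4798, 0.0712, 0.0753]
tcp_rot: [0.989, 0.148, 0.0, 0.0]
contact_force: [0.7, 0.2, -0.9]
grip_width: 0.637
finger_force: 42.7
```

```bash
python3 - <<'E'
from h import *
from cell import bot
s=bot.sense();print(s['t'],s['position'],s['contact_force'],s['grip_width']*85.4,s['finger_force'])
f=bot.grab_frame('scene');g=bot.grab_frame('wrist')
a=cv2.resize(f['color'][120:260,200:400],(560,392));b=cv2.resize(g['color'][100:,:],(336,192))
b=np.pad(b,((0,0),(0,224),(0,0)));cv2.imwrite('pics/g1.png',np.vstack([a,b]))
E
```

```text
5.15 [0.479766   0.07121275 0.07534588] [ 0.67718817  0.22328471 -0.93814876] 54.4051716129328 42.651875980664045
```

View pics/g1.png

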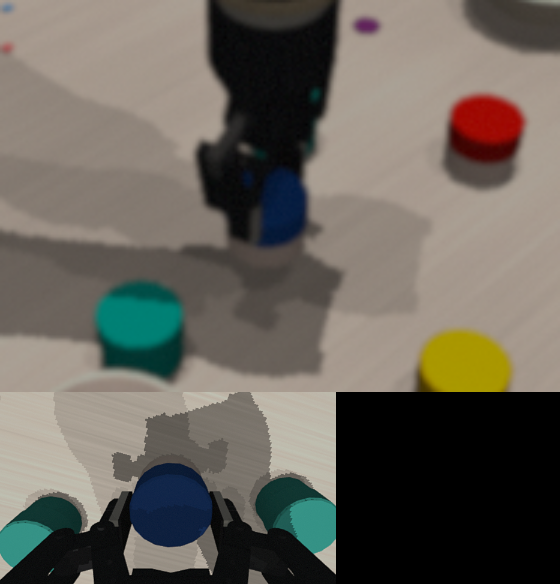

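The pot is held upright by the lid: opening 54 mm, grip 43 N, fingertips still on the blue part. I lift it and carry it over the tube.

send_rows(deltas=[[[0,0,40],[0,0,0],45],[[0,0,50],[0,0,0],45],[[5,-10,45],[0,0,0],45],[[18,-35,5],[0,0,0],45],[[23,-44,0],[0,0,0],45],[[23,-44,0],[0,0,0],45],[[23,-44,0],[0,0,0],45],[[16,-31,0],[0,0,0],45],[[6,-11,0],[0,0,0],45],[[0,0,0],[0,0,0],45]])

```text
t: 6.5
position: [0.5935, -0.1476, 0.2146]
tcp_rot: [0.989, 0.148, -0.001, -0.0]
contact_force: [0.2, 2.2, -2.5]
grip_width: 0.635
finger_force: 43.3
```

send_rows(deltas=[[[0,0,0],[0,0,0],45],[[0,0,0],[0,0,0],45],[[0,0,0],[0,0,0],45],[[0,0,0],[0,0,0],45],[[0,0,0],[0,0,0],45],[[0,0,0],[0,0,0],45],[[0,0,0],[0,0,0],45],[[0,0,0],[0,0,0],45],[[0,0,0],[0,0,0],45],[[0,0,0],[0,0,0],45]])

```text
t: 7.75
position: [0.5938, -0.1477, 0.2153]
tcp_rot: [0.989, 0.148, 0.0, 0.0]
contact_force: [0.3, 0.6, -0.9]
grip_width: 0.635
finger_force: 43.3
```

```bash
python3 - <<'E'
from h import *
from cell import bot
s=bot.sense();print(s['t'],s['position'],s['contact_force'],s['finger_force'])
z=s['position'][2]-.006
f=bot.grab_frame('wrist')
for c,st,m in blobs(f): print('wrist',c.round(1),st,circ(f,m,z))
g=bot.grab_frame('scene')
for c,st,m in blobs(g): print('scene',c.round(1),st)
a=cv2.resize(g['color'][150:370,130:350],(560,560));cv2.imwrite('pics/o1.png',a)
E
```

```text
7.75 [ 0.59378714 -0.14768499  0.21529628] [ 0.30511004  0.56218329 -0.91201132] 43.31417471403256
wrist [286.9 193.1] [ 244  168   86   58 2783] (631.7, -137.6, 16.0)
wrist [284.5 288.9] [  216   218   138   140 15107] (599.5, -146.8, 31.1)
wrist [547.1 361.2] [529 327  31  61 865] (602.0, -261.7, 15.3)
scene [523.7  31. ] [ 476    0   84   72 4661]
scene [238.7 249.7] [ 223  227   33   46 1172]
scene [239.  292.5] [219 276  40  32 924]
scene [450.1 320.7] [ 428  290   54   52 1382]
```

View pics/o1.png

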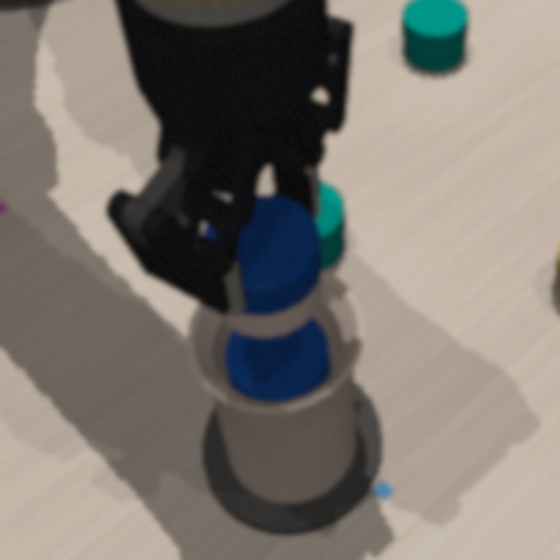

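The held pot (o1 crop (280,250)) hangs over the mouth, above the loaded lid at (278,360). By the wrist view it sits about 2 mm too far in +x. I correct that while lowering.

send_rows(deltas=[[[-2,0,-10],[0,0,0],45],[[0,0,-15],[0,0,0],45],[[0,0,-10],[0,0,0],45],[[0,0,-5],[0,0,0],45],[[0,0,-2],[0,0,0],45],[[0,0,-1],[0,0,0],45],[[0,0,-1],[0,0,0],45],[[0,0,0],[0,0,0],45],[[0,0,0],[0,0,0],45],[[0,0,0],[0,0,0],45]])

```text
t: 9.1
position: [0.5918, -0.1477, 0.1714]
tcp_rot: [0.989, 0.148, 0.0, 0.0]
contact_force: [-0.8, -0.2, -1.1]
grip_width: 0.634
finger_force: 43.3
```

send_rows(deltas=[[[0,0,-1],[0,0,0],45],[[0,0,-1],[0,0,0],45],[[0,0,-1],[0,0,0],45],[[0,0,-1],[0,0,0],45],[[0,0,0],[0,0,0],45],[[0,0,0],[0,0,0],45],[[0,0,0],[0,0,0],45],[[0,0,0],[0,0,0],45],[[0,0,0],[0,0,0],45],[[0,0,0],[0,0,0],45]])

```text
t: 10.35
position: [0.5918, -0.1477, 0.1673]
tcp_rot: [0.989, 0.148, 0.0, 0.0]
contact_force: [-0.6, 0.2, -1.2]
grip_width: 0.63
finger_force: 43.3
```

send_rows(deltas=[[[0,0,-1],[0,0,0],45],[[0,0,-1],[0,0,0],45],[[0,0,-1],[0,0,0],45],[[0,0,-1],[0,0,0],45],[[0,0,0],[0,0,0],45],[[0,0,0],[0,0,0],45],[[0,0,0],[0,0,0],45],[[0,0,0],[0,0,0],45],[[0,0,0],[0,0,0],45],[[0,0,0],[0,0,0],45]])

```text
t: 11.6
position: [0.592, -0.1477, 0.1642]
tcp_rot: [0.989, 0.148, 0.0, 0.0]
contact_force: [-2.1, 0.9, 5.0]
grip_width: 0.632
finger_force: 44.0
```

Contact is 6 N with the pot's underside at about 113 mm, so it is inside the bore and on the loaded lid. I release, rise, shut the fingers and look.

send_rows(deltas=[[[0,0,0],[0,0,0],72],[[0,0,0],[0,0,0],72],[[0,0,0],[0,0,0],72],[[0,0,5],[0,0,0],72],[[0,0,10],[0,0,0],72],[[0,0,20],[0,0,0],72],[[0,0,20],[0,0,0],72],[[2,0,5],[0,0,0],0],[[0,0,0],[0,0,0],0],[[0,0,0],[0,0,0],0]])

```text
t: 12.85
position: [0.5934, -0.1476, 0.2225]
tcp_rot: [0.989, 0.148, -0.001, -0.0]
contact_force: [0.5, -0.3, 0.2]
grip_width: 0.207
finger_force: 0.0
```

```bash
python3 - <<'E'
from h import *
from cell import bot
s=bot.sense();print(s['t'],s['position'],s['contact_force'],s['grip_width'])
f=bot.grab_frame('wrist');g=bot.grab_frame('scene')
for c,st,m in blobs(f): print('wrist',c.round(1),st,circ(f,m,.158))
a=cv2.resize(g['color'][200:360,160:320],(400,400));b=cv2.resize(f['color'],(400,300));b=np.pad(b,((0,100),(0,0),(0,0)))
cv2.imwrite('pics/p1.png',np.hstack([a,b]))
E
```

```text
12.85 [ 0.59336396 -0.1476398   0.22248579] [ 0.51088484 -0.34752408  0.21100955] 0.20746758489283743
wrist [284.6 227.7] [ 234  165  101  123 8286] (601.7, -146.5, 35.6)
wrist [539.  361.8] [ 512  315   48   85 1297] (565.9, -321.8, 31.8)
```

View pics/p1.png

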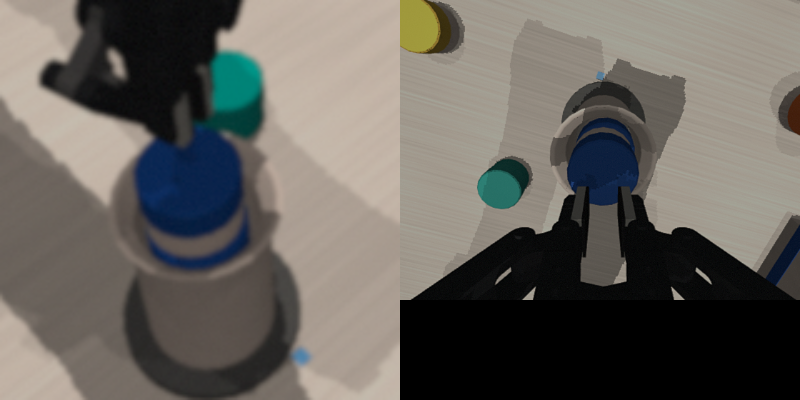

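The new pot stands upright on the loaded one (its white band shows between the two lids) and is centred in the mouth. I finish closing the fingers and come down to just above the lid.

send_rows(deltas=[[[0,0,0],[0,0,0],0],[[0,0,0],[0,0,0],0],[[0,0,-10],[0,0,0],0],[[0,0,-15],[0,0,0],0],[[0,0,-10],[0,0,0],0],[[0,0,-2],[0,0,0],0],[[0,0,-1],[0,0,0],0],[[0,0,-1],[0,0,0],0],[[0,0,0],[0,0,0],0],[[0,0,0],[0,0,0],0]])

```text
t: 14.2
position: [0.5939, -0.1477, 0.1846]
tcp_rot: [0.989, 0.148, 0.0, 0.0]
contact_force: [0.0, 0.7, -0.1]
grip_width: 0.0
finger_force: 0.0
```

send_rows(deltas=[[[0,0,-2],[0,0,0],0],[[0,0,-2],[0,0,0],0],[[0,0,-2],[0,0,0],0],[[0,0,-2],[0,0,0],0],[[0,0,-2],[0,0,0],0],[[0,0,-2],[0,0,0],0],[[0,0,-2],[0,0,0],0],[[0,0,0],[0,0,0],0],[[0,0,0],[0,0,0],0],[[0,0,0],[0,0,0],0]])

```text
t: 15.45
position: [0.5941, -0.1477, 0.171]
tcp_rot: [0.989, 0.148, 0.001, 0.0]
contact_force: [-0.5, 0.7, 4.8]
grip_width: -0.002
finger_force: 2.6
```

send_rows(deltas=[[[0,0,-2],[0,0,0],0],[[0,0,-2],[0,0,0],0],[[0,0,-2],[0,0,0],0],[[0,0,-2],[0,0,0],0],[[0,0,-2],[0,0,0],0],[[0,0,-2],[0,0,0],0],[[0,0,-2],[0,0,0],0],[[0,0,-1],[0,0,0],0],[[0,0,0],[0,0,0],0],[[0,0,0],[0,0,0],0]])

```text
t: 16.7
position: [0.5942, -0.1477, 0.1562]
tcp_rot: [0.989, 0.148, 0.001, 0.0]
contact_force: [-1.1, 0.3, 7.3]
grip_width: 0.006
finger_force: 3.4
```

send_rows(deltas=[[[0,0,-1],[0,0,0],0],[[0,0,-0.3],[0,0,0],0],[[0,0,0],[0,0,0],0],[[0,0,0],[0,0,0],0],[[0,0,0],[0,0,0],0],[[0,0,0],[0,0,0],0],[[0,0,0],[0,0,0],0],[[0,0,0],[0,0,0],0],[[0,0,0],[0,0,0],0],[[0,0,0],[0,0,0],0]])

```text
t: 17.95
position: [0.5943, -0.1477, 0.1551]
tcp_rot: [0.989, 0.148, 0.001, 0.0]
contact_force: [-1.7, 0.4, 9.1]
grip_width: 0.001
finger_force: 3.8
```

send_rows(deltas=[[[0,0,2],[0,0,0],0],[[0,0,5],[0,0,0],0],[[0,0,15],[0,0,0],0],[[-5,0,30],[0,0,0],0],[[-25,0,30],[0,0,0],0],[[-45,0,15],[0,0,0],0],[[-40,0,0],[0,0,0],0],[[-20,0,0],[0,0,0],0],[[0,0,0],[0,0,0],0],[[0,0,0],[0,0,0],0]])

```text
t: 19.2
position: [0.4597, -0.1477, 0.2517]
tcp_rot: [0.989, 0.148, 0.001, 0.0]
contact_force: [-0.9, 0.7, -0.1]
grip_width: 0.001
finger_force: 0.0
```

```bash
python3 - <<'E'
from h import *
from cell import bot
s=bot.sense();print(s['t'],s['position'],s['contact_force'])
f=bot.grab_frame('top');g=bot.grab_frame('scene')
for n,q in(('top',f),('scene',g)):
    for c,st,m in blobs(q): print(n,c.round(1),st,[circ(q,m,z) for z in(.125,.13,.135)])
a=cv2.resize(g['color'][240:320,195:275],(400,400),interpolation=2);b=cv2.resize(f['color'][110:200,320:410],(400,400),interpolation=2)
cv2.imwrite('pics/end.png',np.hstack([a,b]))
E
```

```text
19.2 [ 0.45972563 -0.14765365  0.25171497] [-0.90347094  0.68658084 -0.06042549]
top [368.8 153. ] [ 350  135   38   37 1062] [(590.6, -147.7, 28.5), (588.9, -146.3, 28.2), (587.1, -144.9, 28.0)]
scene [237.  283.7] [ 216  263   42   42 1417] [(596.1, -149.8, 32.2), (598.8, -151.5, 31.8), (601.5, -153.1, 31.5)]
```

View pics/end.png

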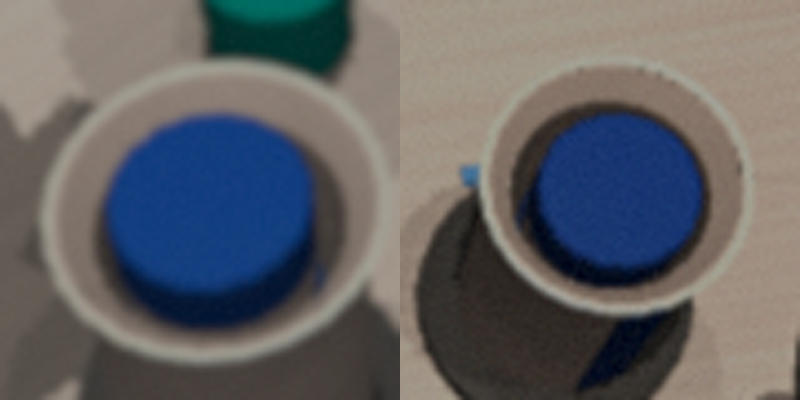

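Both pots sit in the tube and the new lid looks about flush: scene lid face (237,281), rim (237,282). I check its height relative to the rim by triangulating both.

```bash
python3 - <<'E'
from h import *
g=dict(np.load('scene.npz'));f=dict(np.load('top.npz'))
def tri(a,b):
    from scipy.optimize import least_squares as L
    r=L(lambda p:np.r_[proj(g,p)-a,proj(f,p)-b],[.594,-.148,.13],x_scale=.01);return (r.x*1000).round(1),np.round(r.fun,1)
print('lid',tri((236.8,280.6),(369.7,152.75)),'rim',tri((237.4,282.2),(368.6,152.1)))
E
```

```text
lid (array([ 591.5, -148.5,  123.6]), array([-0.5,  0. , -0.5, -0.2])) rim (array([ 593.2, -148.3,  121.4]), array([-0.1,  0. , -0.1, -0. ]))
```

The triangulation is only good to about 2 mm. A light touch 1 mm above the final press height will show any rebound.

send_rows(deltas=[[[30,0,0],[0,0,0],0],[[45,0,0],[0,0,0],0],[[40,0,-10],[0,0,0],0],[[20,0,-30],[0,0,0],0],[[0,0,-30],[0,0,0],0],[[0,0,-15],[0,0,0],0],[[0,0,-8],[0,0,0],0],[[0,0,-2],[0,0,0],0],[[0,0,-1],[0,0,0],0],[[0,0,0],[0,0,0],0]])

```text
t: 20.55
position: [0.5941, -0.1479, 0.1559]
tcp_rot: [0.989, 0.148, 0.001, 0.0]
contact_force: [0.1, -0.7, -0.8]
grip_width: -0.001
finger_force: 0.0
```

send_rows(deltas=[[[0,0,0],[0,0,0],0],[[0,0,0],[0,0,0],0],[[0,0,0],[0,0,0],0],[[0,0,0],[0,0,0],0],[[0,0,0],[0,0,0],0],[[0,0,0],[0,0,0],0],[[0,0,0],[0,0,0],0],[[0,0,0],[0,0,0],0],[[0,0,0],[0,0,0],0],[[0,0,0],[0,0,0],0]])

```text
t: 21.8
position: [0.5939, -0.1477, 0.1551]
tcp_rot: [0.989, 0.148, 0.0, 0.0]
contact_force: [0.3, 0.4, 3.0]
grip_width: 0.002
finger_force: 1.6
```

The lid is touched at TCP 155.1 mm, which puts the fingertips at 130.1 mm: level with the rim and no rebound. I withdraw and hand in.

send_rows(deltas=[[[0,0,2],[0,0,0],0],[[0,0,5],[0,0,0],0],[[0,0,15],[0,0,0],0],[[0,0,30],[0,0,0],0],[[0,0,30],[0,0,0],0],[[0,0,10],[0,0,0],0],[[0,0,0],[0,0,0],0],[[0,0,0],[0,0,0],0],[[0,0,0],[0,0,0],0],[[0,0,0],[0,0,0],0]])

```text
t: 23.05
position: [0.5935, -0.1476, 0.2463]
tcp_rot: [0.989, 0.148, -0.001, -0.0]
contact_force: [-0.0, -0.5, -0.6]
grip_width: 0.001
finger_force: 0.0
```

```bash
python3 -c "
from cell import bot
s=bot.sense();print(s['t'],s['position'],s['contact_force']);print(bot.job_done())"
```

```text
23.05 [ 0.59352708 -0.14761663  0.24625266] [-0.02576283 -0.50969156 -0.61839515]
the job is handed in; nothing more can be done
None
```

The blue-lidded pot is in the dispenser on top of the loaded one, its lid pressed level with the rim (about 130 mm by the fingertip touch), and the job was handed in at 23 s with the arm clear; no verdict came back.

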